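# Fit the detector carriage on the goniometer's curved rail

## Task

The detector carriage has been taken off the light-scattering goniometer. Thread it back onto the free end of the curved guide rod with its sensor towards the sample tube, slide it gently round the bend until it rests against the stop and presses in the stop's contact pin, and let go. The stop arm is only finger-tight and marks a set angle, so do not shove it; do not force or jam the carriage on the rod, and leave the sample tube and the other things where they are.

Things in the scene. Friction and masses are not known exactly. Their poses are not given: they have to be found in the camera images.
- goniometer: Fixed grey base plate 270 x 190 mm with sample turntable, lamp (to z = 115 mm), clamp post (to z = 145 mm) and a bent steel guide rod. Origin on the bench under the sample tube, z up. The rod's centre line is level at z = 130 mm: from its free end at x = -40, y = -115 straight along +x to bend_start, then an arc about the origin, counterclockwise from above, to the post 54 degrees past +x.
- rail_tip (a point): Very end of the guide rod's free end, on its centre line. The rod is 10 mm thick; its last 10 mm taper to 6.4 mm. The straight piece runs 40 mm from here to bend_start. The rod is finely finished: a contact of over 20 N between it and the carriage is forcing.
- bend_start (a point): On the rod's centre line at x = 0, y = -115, z = 130 mm of the goniometer, where the arc of radius 115 mm about the goniometer's vertical axis begins. Nothing else touches or carries the rod before the stop. The stop sits so that the carriage's middle comes home 54 to 92 degrees round the arc from here; its place is not measured.
- carriage: Loose detector carriage, about 0.26 kg, standing upright: blue housing 28 (x) x 36 (y) x 32 (z) mm, on it a grey block 28 x 26 mm up to 79 mm high; grip its y faces (26 mm apart) 50 to 75 mm above the underside. Origin at the centre of the underside, z up. The sensor barrel stands out of the housing's +y side. On the rod +x must lead, so that +y faces the sample. Its weight lies low.
- bore (a point): Middle of the carriage's through hole along its x, 48 mm above the underside, 12 mm wide and 28 mm long: 1 mm of play all round the straight rod, about 0.6 mm on the bend, where the carriage must turn with the rod (its ends are 14 mm from here).
- sensor (a point): Front of the sensor barrel, 30 mm from the carriage's middle on its +y side, 16 mm above the underside.
- stop_hub: Flat black hub ring, 106 mm wide, fixed round the turntable; same origin and axes as the goniometer, whatever the stop's place. On it pivots the stop arm, which reaches out and up to the stop. The stop is a metal block on the rod, 26 mm across, 14 mm along the rod, black box on top to z = 160 mm. Friction holds the arm; a push or bump over 20 N on the stop spoils its setting.
- stop_axis (a point): On the pivot axis of the stop arm, at the rod's height. The carriage's front face meets the stop's face squarely. A brass contact pin in the stop, 16 mm above the rod, stands 2.5 mm out towards the coming carriage and is pushed in with under 0.3 N; the carriage stays where it is left on the rod.
- sample_tube: Glass test tube, 21 mm thick, 139 mm long, standing loosely in the cup at the middle of the turntable; its top is about 170 mm above the bench. Origin at its lower end.
- beaker: Glass beaker 86 x 88 x 109 mm on the bench at the back right. Origin under its middle.
- brown_bottle: Amber reagent bottle with a black cap, 70 mm thick, 142 mm high, left of the goniometer. Origin under its middle.
- white_bottle: White plastic bottle, 52 mm thick, 113 mm high, left of the goniometer. Origin under its middle.
- pen: Blue marker, 13 x 130 mm, lying at the right edge of the bench. Origin under its middle.
- bulb: Red rubber pipette bulb, 48 x 84 x 48 mm, lying left of the goniometer. Origin under its middle.
Things that resemble listed ones, but are neither listed nor needed, are in the scene too. Of the things like the carriage, leave any that is brown or orange; of the rest the larger one is meant.

How it is judged:
By the outcome, as a careful person would: the job done as asked, in the order asked, and still so for the second after the job is handed in, with the robot touching nothing.
It also fails if it takes over 72 s, if anything falls off the work surface, if the arm or the gripper's body presses on something with over 40 N, if the wrist force passes 120 N, or if a joint passes its speed limit or range.

## Robot

A 6-joint arm with a two-finger parallel gripper is mounted at the origin on the work surface; the furniture and walls round the work are solid. World frame = base frame: x ahead of the robot, y to its left, z up, the work surface at z = 0. Lengths are in m, angles in degrees, forces in N, time in s.
With the tool pointing down it reaches from about 0.4 to 0.825 m from the base axis. Payload 7 kg.
Tool frame: the origin (TCP) lies between the finger pads; the fingertips stand 25 mm ahead of it and the grasp point (between the pads) lies 6 mm ahead of it; z points along the fingers, y is the line along which they close (so a half turn about z gives the same grasp; the last joint's range is limited). The gripper opens to 88 mm and grips with 3 to 60 N. Pads are 19 mm wide; open, the fingers measure 130 mm over their backs; the gripper's body (78 mm by 193 mm) begins 47 mm behind the grasp point.
Start: joints at [-52.42, 20.546, 0.682, 0, -70.136, -16.507], TCP at [0.243, -0.63, 0.252] pointing down, gripper open.
Joint ranges: [-176.03, 176.03], [-82.01, 121.73], [-58.28, 71.71], [-173.87, 95.51], [-174.79, -0.11], [-173.66, 173.66]. Speed limits (degrees/s): [136.94, 136.94, 172.46, 180, 180, 180].

## Interface

Orientations are given as [roll, pitch, yaw] about the fixed x, y, z axes, in that order (R = Rz(yaw) Ry(pitch) Rx(roll)).
In Python, from plant import r gives the robot as it stands.
- The arm moves only by the shell command python3 -m crank 'ROWS' [FORCE]. ROWS is JSON, a list of rows, each a list of 3 entries, a list of its own where there are three numbers: the turn, a rotation vector about the tool's x, y, z in degrees, then the shift along the tool's x, y, z in cm, then the closure, from -1 (fully open) to 1 (shut). In form: [[[wx, wy, wz], [dx, dy, dz], fingers], ...]. A call has 1 to 8 rows; each row shifts and turns the commanded pose from where the row before left it, along the tool's axes as they then stand; what a row does not reach is not made up. A row lasts 1/10 s, in which the tool goes at most 50 mm and 8.59 degrees, less where a joint would pass 70% of its speed; a pose out of reach is approached as far as the arm can. A call with a gripper value outside its range is refused whole. The fingers move at their own pace and stop on an object; FORCE is the grip in N (left out, the last holds). Time passes only in rows, so rows that do not move let the fingers close. It gives the time, the measured TCP pose, the force, the opening and the grip force at its end, in the units of the state.
- r.get_state(): the state, without advancing time (a new reading comes with each control period).
- r.capture(name): name is "scene" or "top"; returns a dict with "color" (400x640x3 uint8, red, green, blue), "range_z" (400x640 float32, m along the optical axis (not along the pixel's ray), 0 where there is no reading), "intrinsics" (3x3 intrinsics, pixels), "world_from_camera" (4x4, takes a point from camera to world coordinates). Camera axes: x right, y down, z forward; pixel columns grow to the right and rows downward; lengths in m; the calibration is good to about 2 mm. A picture is of the moment at which its call begins.
- r.close_job(): hands the job in; it is judged then, once.
The state is a dict: "time_s": time; "joints": joint angles; "qd": joint speeds; "joint_torque": joint torques, N m; "tcp_pos": TCP position; "eef_rot": TCP orientation; "contact_force": force on the tool from outside, world axes, zero at the start; "moment": the same for the moment, N m; "gripper_width": finger opening in m; "gripper_force": force on a finger pad.
Only numpy, scipy, OpenCV 4.12 (cv2) and the standard library are available. Lean on these libraries where they do the work, as an engineer would, in place of code of your own. Each camera call takes 0.05 s, during which the arm holds its last target. There are 200 camera calls.

## Working session

There is one attempt and no reset: what is moved stays moved. The work goes in short steps, Python scripts to look and compute and a shell command to move; the robot and the scene stay as the last step left them, time stands still between calls to the robot, and variables do not carry over. Pictures are saved under pics/ and viewed, at most 10 in all, crops included, and the job is handed in when it is done.

```bash
mkdir -p pics
python3 - <<'E'
from plant import r
import cv2,numpy as np
for n in("scene","top"):
    c=r.capture(n); np.savez(f"pics/{n}0.npz",**c); cv2.imwrite(f"pics/{n}0.png",c["color"][:,:,::-1])
    print(n,c["intrinsics"].round(1).tolist(),c["world_from_camera"].round(3).tolist(),(c["range_z"]>0).mean())
print(r.get_state())
E
```

```text
scene [[482.9, 0.0, 318.5], [0.0, 482.9, 204.9], [0.0, 0.0, 1.0]] [[0.585, -0.627, 0.515, -0.099], [-0.811, -0.455, 0.367, -0.403], [0.004, -0.632, -0.775, 1.007], [0.0, 0.0, 0.0, 1.0]] 0.996171875
top [[365.5, 0.0, 321.0], [0.0, 365.5, 196.2], [0.0, 0.0, 1.0]] [[0.008, -0.994, 0.11, 0.432], [-0.999, -0.012, -0.041, 0.034], [0.042, -0.11, -0.993, 0.961], [0.0, 0.0, 0.0, 1.0]] 0.9962578125
{'time_s': 0.1, 'joints': array([-5.24193508e+01,  2.05868366e+01,  6.39499064e-01, -1.58712141e-02,
       -7.01363508e+01, -1.65084490e+01]), 'qd': array([ 2.33549932e-02, -2.05998531e-01,  1.35671909e-01,  1.46189032e-02,
        6.45586945e-02,  4.61915392e-05]), 'joint_torque': array([ 4.19589669e-04, -5.84165275e+01,  2.93752688e+01,  7.01544285e+00,
        1.01574662e-02, -5.31738715e-05]), 'tcp_pos': array([ 0.24253604, -0.62949813,  0.25073142]), 'eef_rot': array([ 1.79915521e+02, -9.47675403e-03, -1.58933197e+02]), 'contact_force': array([-0.02144071, -0.61165998,  0.44072859]), 'moment': array([-0.00685478, -0.0018066 ,  0.04278945]), 'gripper_force': 0.0, 'gripper_width': 0.08765536224392798}
```

View pics/scene0.png

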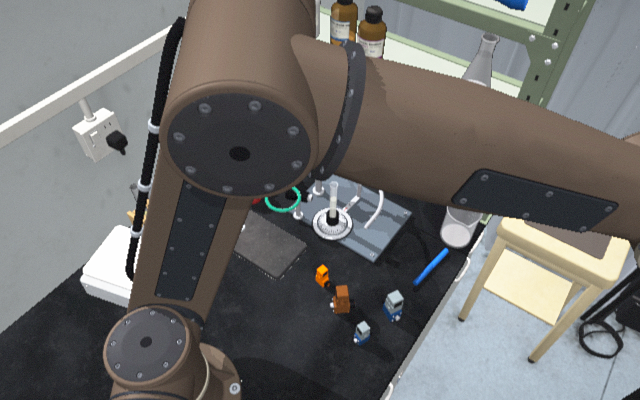

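View pics/top0.png

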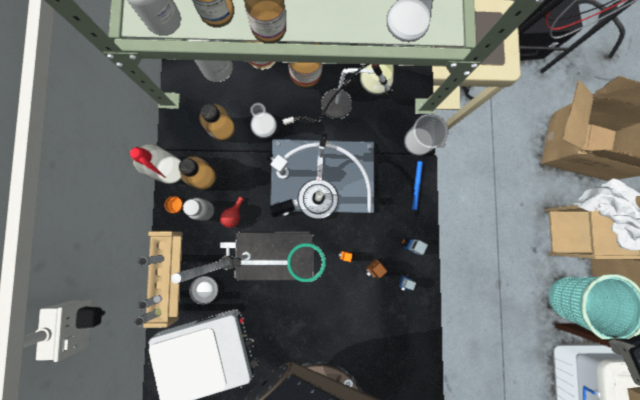

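The top view shows the goniometer plate at (272–375, 141–213), tube at (318,198), free rod end near (370,210), and the stop arm near (322,143). Two blue/grey carriages appear at (415,246) and (408,284); in the scene view they are at (394,305) and (362,333), the first one larger.

```bash
cat > h.py <<'E'
import numpy as np,cv2
def cloud(c):
    K=c["intrinsics"];T=c["world_from_camera"];z=c["range_z"]
    v,u=np.indices(z.shape)
    p=np.stack([(u-K[0,2])/K[0,0]*z,(v-K[1,2])/K[1,1]*z,z],-1)
    return p@T[:3,:3].T+T[:3,3]
def ray(c,u,v,h):
    K=c["intrinsics"];T=c["world_from_camera"]
    d=T[:3,:3]@np.array([(u-K[0,2])/K[0,0],(v-K[1,2])/K[1,1],1.]);o=T[:3,3]
    return o+d*(h-o[2])/d[2]
E
python3 - <<'E'
import numpy as np,cv2
from h import *
t=dict(np.load("pics/top0.npz"));s=dict(np.load("pics/scene0.npz"))
a=t["color"][135:300,265:435,::-1]; a=cv2.resize(a,None,fx=3.5,fy=3.5,interpolation=cv2.INTER_CUBIC)
cv2.imwrite("pics/a.png",a)
b=s["color"][250:350,300:420,::-1]; b2=s["color"][170:270,250:430,::-1]
b=cv2.resize(b,(360,300),interpolation=2);b2=cv2.resize(b2,(540,300),interpolation=2)
cv2.imwrite("pics/b.png",np.hstack([b[:, :],b2][:2])[:, :900] if 0 else np.vstack([np.hstack([b,np.zeros((300,180,3),np.uint8)]),b2]))
P=cloud(t)
print("bench z",np.median(P[300:340,300:400,2]))
for n,(u0,u1,v0,v1) in dict(A=(398,432,232,258),B=(395,425,272,296)).items():
    Q=P[v0:v1,u0:u1].reshape(-1,3)
    for lo,hi in((.02,.045),(.06,.1)):
        q=Q[(Q[:,2]>lo)&(Q[:,2]<hi)]
        if len(q)>4: print(n,lo,len(q),np.median(q,0).round(4),cv2.minAreaRect((q[:,:2]*1000).astype(np.float32)))
    print(n,"max z",Q[:,2].max())
# rod
Q=P[135:218,265:380].reshape(-1,3); uv=np.stack(np.meshgrid(np.arange(265,380),np.arange(135,218)),-1).reshape(-1,2)
m=(Q[:,2]>.125)&(Q[:,2]<.142); np.set_printoptions(suppress=True,linewidth=200)
print(len(Q[m]));print(np.c_[uv[m],(Q[m]*1000).round()].astype(int)[::4].tolist())
m=(Q[:,2]>.15)&(Q[:,2]<.185);print("high",np.c_[uv[m],(Q[m]*1000).round()].astype(int).tolist())
m=(Q[:,2]>.004)&(Q[:,2]<.03);print("plate",np.median(Q[m],0),cv2.minAreaRect((Q[m][:,:2]*1000).astype(np.float32)))
E
```

```text
bench z -0.0005336949392385493
A 0.02 91 [ 0.4148 -0.2305  0.029 ] ((406.8200988769531, -233.27865600585938), (44.24303436279297, 25.62112045288086), 17.569122314453125)
A 0.06 146 [ 0.4087 -0.2437  0.0779] ((408.01165771484375, -246.27500915527344), (28.014936447143555, 28.08048439025879), 63.57929611206055)
A max z 0.96067950038726
B 0.02 52 [ 0.3236 -0.2177  0.0247] ((320.8426208496094, -225.26112365722656), (22.3411808013916, 36.46442794799805), 72.26595306396484)
B 0.06 42 [ 0.3166 -0.2244  0.0613] ((316.6890869140625, -224.35858154296875), (20.126544952392578, 19.537134170532227), 62.77509307861328)
B max z 0.96067950038726
676
[[322, 135, 667, -2, 131], [326, 135, 667, -11, 134], [325, 136, 664, -9, 136], [324, 137, 662, -7, 133], [312, 143, 647, 21, 133], [316, 143, 648, 12, 132], [307, 144, 645, 33, 132], [311, 144, 644, 24, 135], [315, 144, 645, 14, 133], [319, 144, 645, 5, 135], [330, 144, 646, -21, 133], [304, 145, 642, 40, 132], [308, 145, 642, 30, 134], [312, 145, 642, 21, 133], [316, 145, 643, 12, 130], [326, 145, 643, -11, 134], [330, 145, 643, -21, 133], [334, 145, 6
[... 5819 characters left out ...]
 536, -6, 164], [316, 190, 533, 12, 165], [317, 190, 534, 10, 163], [323, 190, 534, -4, 160], [324, 190, 534, -6, 166], [316, 191, 531, 12, 168], [324, 191, 532, -6, 162], [316, 192, 529, 12, 165], [324, 192, 529, -6, 165], [325, 192, 529, -8, 167], [316, 193, 527, 12, 164], [317, 193, 527, 9, 162], [324, 193, 527, -6, 164], [317, 194, 524, 10, 168], [323, 194, 525, -4, 161], [324, 194, 525, -6, 167], [318, 195, 523, 7, 162], [322, 195, 523, -2, 161], [319, 196, 520, 5, 165], [320, 196, 520, 3, 168], [321, 196, 520, 1, 165], [322, 196, 520, -1, 165]]
plate [ 0.58551323 -0.01561395  0.01351038] ((590.0130615234375, 0.8748779296875), (288.32940673828125, 216.71246337890625), 89.43135070800781)
```

View pics/a.png

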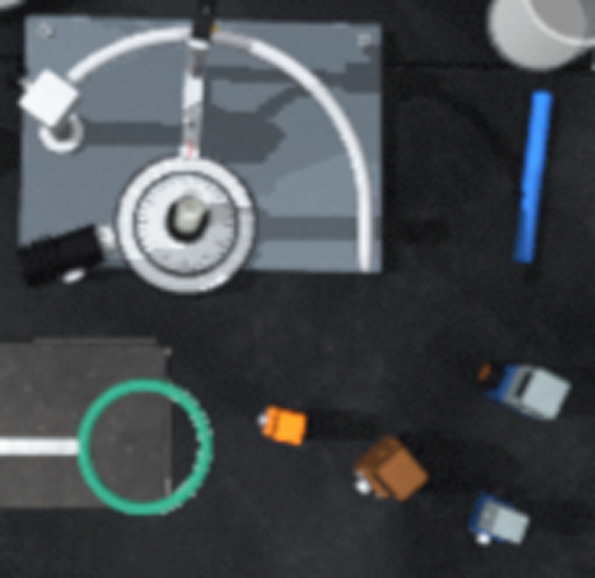

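View pics/b.png

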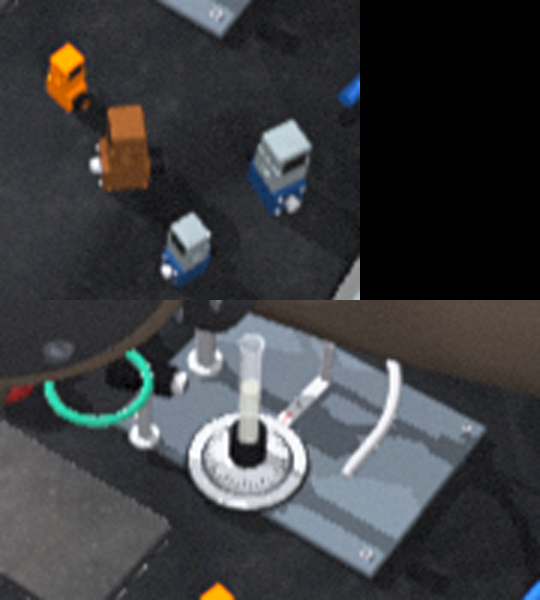

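The top crop shows the larger blue carriage at crop (540,390), with something copper-tipped at (485,372), and the smaller one at (503,520). The stop box is on top of the rod at (205,20). The orientation of the carriage needs a larger crop.

Run:
```python
import numpy as np,cv2
from h import *
t=dict(np.load("pics/top0.npz"));s=dict(np.load("pics/scene0.npz"))
f=lambda c,u0,v0:cv2.resize(c["color"][v0:v0+40,u0:u0+40,::-1],(400,400),interpolation=cv2.INTER_NEAREST)
cv2.imwrite("pics/c.png",np.hstack([f(t,395,226),f(s,374,285)]))
np.set_printoptions(suppress=True,linewidth=200)
P=cloud(t);Q=P[226:266,395:435].reshape(-1,3);C=t["color"][226:266,395:435].reshape(-1,3)
q=(Q[:,2]>.07)&(Q[:,2]<.09);print(cv2.minAreaRect((Q[q][:,:2]*1000).astype(np.float32)),Q[q].mean(0))
for p,n in((P,"top"),(cloud(s),"scene")):
  W=p.reshape(-1,3);c=(t if n=="top" else s)["color"].reshape(-1,3).astype(int)
  m=(abs(W[:,0]-.408)<.06)&(abs(W[:,1]+.24)<.06)&(W[:,2]>.008)&(W[:,2]<.09)
  for name,k in(("copper",(c[:,0]>c[:,2]+25)),("white",(c.min(1)>165)),("blue",(c[:,2]>c[:,0]+40)),("grey",(abs(c[:,2]-c[:,0])<=40)&(c.min(1)>90)&(c.min(1)<=165))):
    k=k&m; 
    if k.sum(): print(n,name,k.sum(),W[k].mean(0).round(4),W[k].min(0).round(3),W[k].max(0).round(3))
  k=m&(W[:,2]>.07)&(W[:,2]<.083);print(n,"topface",k.sum(),W[k].mean(0),cv2.minAreaRect((W[k][:,:2]*1000).astype(np.float32)))
# rod: circle + line, high points
Q=P.reshape(-1,3)
m=(Q[:,2]>.132)&(Q[:,2]<.1375)&(Q[:,0]>.53)&(Q[:,0]<.66)&(Q[:,1]<-.012)&(Q[:,1]>-.13)
A=np.c_[2*Q[m][:,:2],np.ones(m.sum())];x=np.linalg.lstsq(A,(Q[m][:,:2]**2).sum(1),rcond=None)[0]
print("arc",x[:2],np.sqrt(x[2]+x[0]**2+x[1]**2),m.sum(),"z",Q[m][:,2].mean())
m=(Q[:,2]>.131)&(Q[:,2]<.138)&(Q[:,0]>.4)&(Q[:,0]<.53)&(Q[:,1]<-.09)&(Q[:,1]>-.13)
print("line",m.sum(),np.polyfit(Q[m][:,0],Q[m][:,1],1),Q[m].min(0),Q[m].mean(0))
# plate corners by colour
c=cv2.cvtColor(t["color"],cv2.COLOR_RGB2HSV)
pl=(abs(P[:,:,2]-np.median(P[150:210,300:360,2]))<.004)&(P[:,:,0]>.4)&(P[:,:,0]<.7)&(abs(P[:,:,1])<.17)
print("plate z",P[pl][:,2].mean(),cv2.minAreaRect((P[pl][:,:2]*1000).astype(np.float32)))
m=(P[:,:,2]>.15)&(P[:,:,2]<.165)&(P[:,:,0]>.6)&(P[:,:,0]<.67)&(abs(P[:,:,1])<.03)
print("stop",P[m].mean(0),cv2.minAreaRect((P[m][:,:2]*1000).astype(np.float32)))
S=cloud(s).reshape(-1,3)
m=(S[:,2]>.130)&(S[:,2]<.139)&(S[:,0]>.42)&(S[:,0]<.56)&(S[:,1]<-.09)&(S[:,1]>-.14)
print("scene line",m.sum(),S[m].mean(0),S[m].min(0),np.polyfit(S[m][:,0],S[m][:,1],1) if m.sum()>2 else 0)
```

```text
((408.01165771484375, -246.27500915527344), (28.014936447143555, 28.08048439025879), 63.57929611206055) [ 0.40797914 -0.2451785   0.07768125]
top copper 7 [ 0.4216 -0.2194  0.0172] [ 0.417 -0.223  0.013] [ 0.427 -0.217  0.02 ]
top white 58 [ 0.4082 -0.2434  0.0784] [ 0.397 -0.251  0.075] [ 0.421 -0.233  0.082]
top blue 39 [ 0.4145 -0.2309  0.0264] [ 0.402 -0.238  0.009] [ 0.428 -0.224  0.033]
top grey 98 [ 0.4086 -0.2423  0.0682] [ 0.391 -0.262  0.03 ] [ 0.425 -0.229  0.082]
top topface 133 [ 0.40797914 -0.2451785   0.07768125] ((408.01165771484375, -246.27500915527344), (28.014936447143555, 28.08048439025879), 63.57929611206055)
scene white 113 [ 0.4075 -0.2465  0.0759] [ 0.394 -0.268  0.018] [ 0.422 -0.231  0.083]
scene blue 98 [ 0.3993 -0.2485  0.0232] [ 0.389 -0.266  0.008] [ 0.412 -0.224  0.035]
scene grey 177 [ 0.4018 -0.2473  0.0544] [ 0.391 -0.269  0.011] [ 0.424 -0.228  0.082]
scene topface 169 [ 0.40719521 -0.24597752  0.07815559] ((409.8878173828125, -245.388916015625), (27.3690242767334, 29.60025978088379), 62.5401496887207)
arc [ 0.53528829 -0.00403123] 0.10682317556968184 227 z 0.13393982117497455
line 61 [-0.00635976 -0.10872896] [ 0.48853985 -0.11549575  0.13100169] [ 0.51038694 -0.1119749   0.13335982]
plate z 0.013391731069069022 ((549.287841796875, 12.979446411132812), (311.5408935546875, 298.9182434082031), 89.51105499267578)
stop [ 0.64353682 -0.00306765  0.15819075] ((644.38525390625, -3.0992116928100586), (13.717799186706543, 17.49129867553711), 81.166259765625)
scene line 105 [ 0.52456855 -0.11181397  0.13435693] [ 0.49014529 -0.11668209  0.13022243] [ 0.02746278 -0.12622008]
```

View pics/c.png

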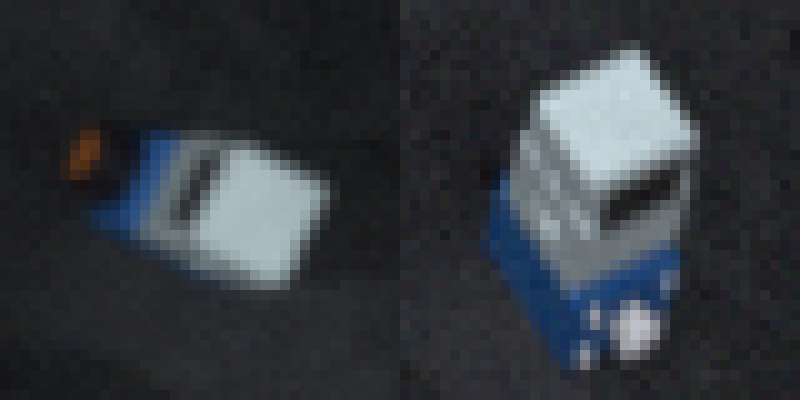

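The carriage's sensor (copper-tipped black barrel, top crop (80,155)) points at about 63° world. Its −y side carries a white knob (scene crop (635,325)). The top block measures 28×28 mm at z≈78 mm, centred at (0.408,−0.246), so this is the right carriage. I'll move above it and check for obstacles at the far end.

```bash
cat >> h.py <<'E'
def go(st,p,yaw):
    from scipy.spatial.transform import Rotation as R
    A=R.from_euler("xyz",st["eef_rot"],degrees=True);B=R.from_euler("xyz",[180,0,yaw],degrees=True)
    print("pos",(st["tcp_pos"]*1000).round(1),"rot",st["eef_rot"].round(2),"F",st["contact_force"].round(1),"M",st["moment"].round(2),"w",round(st["gripper_width"]*1000,1),"gf",round(float(st["gripper_force"]),1),"t",st["time_s"])
    print("turn deg",(A.inv()*B).as_rotvec(degrees=True).round(2),"shift cm now-axes",(A.inv().apply(np.array(p)-st["tcp_pos"])*100).round(2),"target-axes",(B.inv().apply(np.array(p)-st["tcp_pos"])*100).round(2))
E
python3 -m crank '[[[0,0,0],[-2.93,2.985,0],-1],[[0,0,0],[-2.93,2.985,0],-1],[[0,0,0],[-2.93,2.985,0],-1],[[0,0,0],[-2.93,2.985,0],-1],[[0,0,0],[-2.93,2.985,0],-1],[[0,0,0],[-2.93,2.985,0],-1],[[0,0,0],[-2.93,2.985,0],-1],[[0,0,0],[-2.93,2.985,0],-1]]'
python3 -m crank '[[[0,0,0],[-2.93,2.985,0],-1],[[0,0,0],[-2.93,2.985,0],-1],[[0,0,8],[0,0,0],-1],[[0,0,8],[0,0,0],-1],[[0,0,8],[0,0,0],-1],[[0,0,8],[0,0,0],-1],[[0,0,8],[0,0,0],-1],[[0,0,8],[0,0,0],-1]]'
python3 - <<'E'
from plant import r
from h import *
go(r.get_state(),[.4083,-.2458,.072],153)
print(r.get_state()["joints"].round(1))
for n in("top","scene"):
    P=cloud(dict(np.load(f"pics/{n}0.npz"))).reshape(-1,3)
    m=(P[:,0]>.55)&(P[:,0]<.85)&(abs(P[:,1])<.2)&(P[:,2]>.14)&(P[:,2]<.6)
    Q=P[m]
    for x in np.arange(.55,.85,.03):
        k=(Q[:,0]>=x)&(Q[:,0]<x+.03)
        if k.sum(): print(n,round(x,2),k.sum(),"y",Q[k,1].min().round(2),Q[k,1].max().round(2),"z",np.percentile(Q[k,2],[0,50,100]).round(2))
E
```

```text
time_s: 0.9
tcp_pos: [0.3757, -0.321, 0.2514]
eef_rot: [180.0, -0.0, -158.9]
contact_force: [1.5, 0.2, -0.2]
gripper_width: 0.0874
gripper_force: 0.0
time_s: 1.7
tcp_pos: [0.4085, -0.2458, 0.2513]
eef_rot: [-180.0, -0.0, 152.7]
contact_force: [0.2, -0.9, 0.1]
gripper_width: 0.0877
gripper_force: 0.0
pos [ 408.5 -245.8  251.3] rot [-1.8000e+02 -3.0000e-02  1.5274e+02] F [ 0.2 -0.9  0.1] M [-0.07 -0.01 -0.  ] w 87.7 gf 0.0 t 1.7
turn deg [-0.   -0.03 -0.26] shift cm now-axes [ 1.000e-02 -1.000e-02  1.793e+01] target-axes [ 2.000e-02 -1.000e-02  1.793e+01]
[  -7.3    1.6  -23.4   -0.   -65.  -109.9]
top 0.55 1 y 0.09 0.09 z [0.14 0.14 0.14]
top 0.58 142 y 0.08 0.11 z [0.14 0.14 0.15]
top 0.61 43 y -0.01 0.1 z [0.14 0.15 0.16]
top 0.64 40 y -0.01 0.0 z [0.15 0.16 0.16]
top 0.73 96 y -0.07 -0.01 z [0.14 0.21 0.26]
top 0.76 2726 y -0.2 0.2 z [0.14 0.28 0.29]
top 0.79 4432 y -0.2 0.2 z [0.14 0.29 0.4 ]
top 0.82 3529 y -0.2 0.2 z [0.28 0.29 0.39]
scene 0.76 1540 y -0.2 0.03 z [0.5  0.51 0.53]
scene 0.79 1151 y -0.2 0.14 z [0.32 0.4  0.56]
scene 0.82 1772 y -0.2 0.2 z [0.31 0.39 0.54]
```

Run:
```python
from h import *
t=dict(np.load("pics/top0.npz"));P=cloud(t).reshape(-1,3)
m=(P[:,0]>.68)&(P[:,0]<.762)&(P[:,1]>-.16)&(P[:,1]<.1)&(P[:,2]>.15)&(P[:,2]<.6)
Q=(P[m]*1000).round().astype(int);print(len(Q));print(Q[np.argsort(Q[:,0])][::3].tolist())
a=t["color"][50:150,260:420,::-1];cv2.imwrite("pics/d.png",cv2.resize(a,None,fx=5,fy=5,interpolation=cv2.INTER_CUBIC))
```

```text
97
[[738, -19, 154], [740, -21, 156], [741, -21, 160], [742, -18, 157], [742, -26, 176], [743, -26, 178], [743, -22, 168], [744, -33, 199], [744, -33, 194], [745, -35, 203], [746, -35, 205], [747, -38, 214], [747, -37, 203], [748, -42, 217], [749, -38, 215], [749, -40, 214], [750, -42, 219], [751, -47, 226], [751, -47, 230], [752, -49, 229], [753, -48, 237], [753, -50, 240], [754, -54, 240], [755, -48, 237], [755, -52, 242], [756, -56, 244], [756, -57, 254], [757, -53, 247], [759, -60, 257], [759, -62, 257], [760, -62, 259], [761, -64, 262], [761, -68, 263]]
```

View pics/d.png

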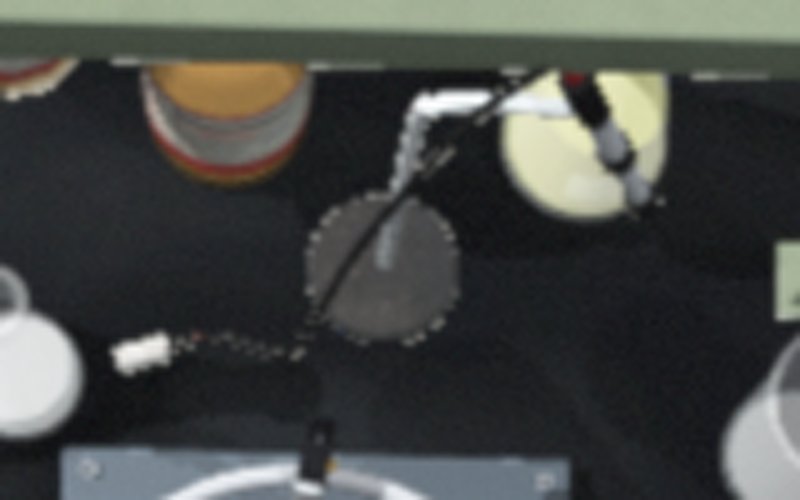

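```bash
python3 -m crank '[[[0,0,0],[0,0,3],-1],[[0,0,0],[0,0,3],-1],[[0,0,0],[0,0,3],-1],[[0,0,0],[0,0,3],-1],[[0,0,0],[0,0,2.4],-1],[[0,0,0],[0,0,2],-1],[[0,0,0],[0,0,1.5],-1],[[0,0,0],[0,0,1],-1]]'
python3 - <<'E'
from plant import r
from h import *
go(r.get_state(),[.4083,-.2458,.072],153)
E
```

```text
time_s: 2.5
tcp_pos: [0.408, -0.2458, 0.0613]
eef_rot: [-180.0, -0.1, 153.1]
contact_force: [-0.1, 0.6, -0.4]
gripper_width: 0.0876
gripper_force: 0.0
pos [ 408.  -245.8   61.3] rot [-1.7997e+02 -1.1000e-01  1.5306e+02] F [-0.1  0.6 -0.4] M [-0.06  0.03 -0.04] w 87.6 gf 0.0 t 2.5
turn deg [-0.03 -0.11  0.06] shift cm now-axes [-0.02  0.01 -1.07] target-axes [-0.03  0.01 -1.07]
```

The view shows a thin leaning stand behind the stop, nearest at about (0.742,−0.03). The gripper should clear it by a few mm if I grip high, so I'll raise to a 70 mm grip and close.

```bash
python3 -m crank '[[[0,0,0],[0,0,-0.75],-1],[[0,0,0],[0,0,-0.72],-1],[[0,0,0],[0,0,0],-1],[[0,0,0],[0,0,0],0],[[0,0,0],[0,0,0],0],[[0,0,0],[0,0,0],0.6],[[0,0,0],[0,0,0],1],[[0,0,0],[0,0,0],1]]' 20
python3 -m crank '[[[0,0,0],[0,0,0],1],[[0,0,0],[0,0,0],1],[[0,0,0],[0,0,0],1],[[0,0,0],[0,0,0],1]]'
python3 - <<'E'
from plant import r
from h import *
go(r.get_state(),[.43,-.112,.158],180)
E
```

```text
time_s: 3.3
tcp_pos: [0.4087, -0.2459, 0.0772]
eef_rot: [-180.0, -0.0, 153.1]
contact_force: [-0.2, -0.1, 1.1]
gripper_width: 0.0531
gripper_force: 0.0
time_s: 3.7
tcp_pos: [0.4088, -0.2459, 0.0772]
eef_rot: [180.0, 0.0, 153.1]
contact_force: [-0.0, 0.7, 0.2]
gripper_width: 0.0263
gripper_force: 20.0
pos [ 408.8 -245.9   77.2] rot [179.99   0.   153.07] F [-0.   0.7  0.2] M [ 0.01 -0.22  0.07] w 26.3 gf 20.0 t 3.7
turn deg [ 1.000e-02  0.000e+00 -2.693e+01] shift cm now-axes [ 4.17 12.9  -8.08] target-axes [-2.12 13.39 -8.08]
```

```bash
python3 -m crank '[[[0,0,0],[0,0,-1],1],[[0,0,0],[0,0,-2.4],1],[[0,0,0],[0,0,-2.4],1],[[0,0,0],[0,0,-2.4],1],[[0,0,-6.75],[0,0,0],1],[[0,0,-6.75],[0,0,0],1],[[0,0,-6.75],[0,0,0],1],[[0,0,-6.7],[0,0,0],1]]'
python3 -m crank '[[[0,0,0],[-0.6,2.68,0],1],[[0,0,0],[-0.6,2.68,0],1],[[0,0,0],[-0.6,2.68,0],1],[[0,0,0],[-0.6,2.68,0],1],[[0,0,0],[-0.6,2.68,0],1],[[0,0,0],[0,0,0],1],[[0,0,0],[0,0,0],1],[[0,0,0],[0,0,0],1]]'
python3 - <<'E'
from plant import r
from h import *
st=r.get_state();go(st,[.44,-.112,.1592],180)
for n in("scene","top"):
    c=r.capture(n); np.savez(f"pics/{n}1.npz",**c)
    K=c["intrinsics"];T=np.linalg.inv(c["world_from_camera"])
    p=T[:3,:3]@np.array([.47,-.11,.13])+T[:3,3];uv=(K@p)[:2]/p[2];print(n,uv)
    u,v=uv.round().astype(int);v0=max(v-40,0);u0=u-40
    a=c["color"][v0:v0+80,u0:u0+80,::-1]
    cv2.imwrite(f"pics/{n}1.png",cv2.resize(a,(400,400),interpolation=cv2.INTER_NEAREST));print(u0,v0)
cv2.imwrite("pics/e.png",np.hstack([cv2.imread("pics/scene1.png"),cv2.imread("pics/top1.png")]))
E
```

```text
time_s: 4.5
tcp_pos: [0.4083, -0.2459, 0.1597]
eef_rot: [180.0, -0.0, -179.7]
contact_force: [-0.4, 0.6, -2.8]
gripper_width: 0.0254
gripper_force: 20.0
time_s: 5.3
tcp_pos: [0.4383, -0.1123, 0.1594]
eef_rot: [-180.0, -0.0, -180.0]
contact_force: [0.6, 0.4, -2.7]
gripper_width: 0.0261
gripper_force: 20.0
pos [ 438.3 -112.3  159.4] rot [-1.8000e+02 -2.0000e-02 -1.7999e+02] F [ 0.6  0.4 -2.7] M [-0.04 -0.03 -0.03] w 26.1 gf 20.0 t 5.3
turn deg [-0.   -0.02  0.01] shift cm now-axes [-0.17  0.03  0.02] target-axes [-0.17  0.03  0.02]
scene [359.04310289 233.6765841 ]
319 194
top [368.61428159 220.2010302 ]
329 180
```

View pics/e.png

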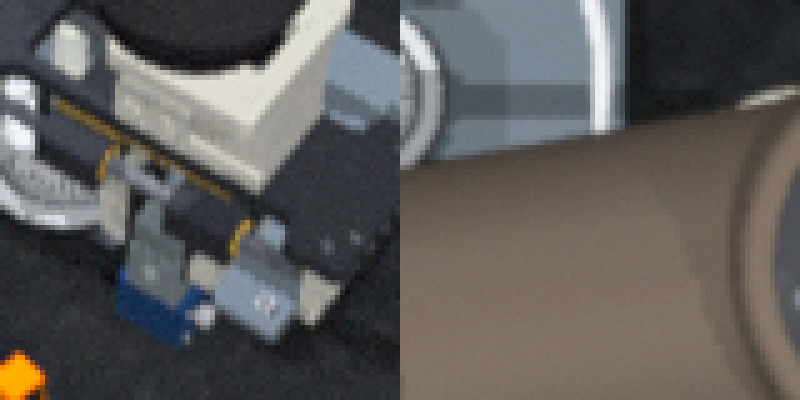

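The left half (scene) shows the carriage held upright, with the sensor side away and the white knob facing −y at crop (200,315). The right half (top view) has the arm hiding the rod tip. I'll measure the rod's lateral position by sub-pixel centroid and the camera bias from the held carriage.

Run:
```python
from h import *
np.set_printoptions(suppress=True,linewidth=180)
t=dict(np.load("pics/top0.npz"));s=dict(np.load("pics/scene0.npz"));s1=dict(np.load("pics/scene1.npz"))
from scipy.optimize import least_squares
for c,n in((t,"top"),(s,"scene")):
    P=cloud(c)
    m=(abs(P[:,:,2]-.1325)<.008)&(c["color"].min(2)>105)&(P[:,:,0]>.47)&(P[:,:,0]<.66)&(P[:,:,1]<-.02)&(P[:,:,1]>-.14)
    v,u=np.nonzero(m)
    W=np.array([ray(c,a,b,.130) for a,b in zip(u,v)])   # silhouettes cast on centre plane
    def res(p):
        x,y,th=p;R=np.array([[np.cos(th),np.sin(th)],[-np.sin(th),np.cos(th)]])
        g=(W[:,:2]-[x,y])@R.T
        return np.where(g[:,0]<0,-g[:,1],np.hypot(g[:,0],g[:,1]))-.115
    o=least_squares(res,[.53,.003,0],loss="soft_l1",f_scale=.003)
    print(n,len(W),"origin",o.x[:2]*1000,"yaw",np.degrees(o.x[2]),"rms mm",np.sqrt((o.fun**2).mean()),res(o.x).std()*1000,"xmin",W[:,0].min())
    k=W[:,0]<.525;print("  straight y by x:",[(round(x,3),round(W[k&(abs(W[:,0]-x)<.005)][:,1].mean()*1000,2)) for x in np.arange(.49,.53,.01) if (k&(abs(W[:,0]-x)<.005)).any()])
P=cloud(s1);c=s1["color"].astype(int)
m=(c[:,:,2]>c[:,:,0]+35)&(P[:,:,2]>.07)&(P[:,:,2]<.13)&(abs(P[:,:,0]-.43)<.04)&(abs(P[:,:,1]+.11)<.05)
Q=P[m];print("blue",len(Q),Q.mean(0),np.percentile(Q,[2,98],axis=0))
k=abs(Q[:,0]-np.median(Q[:,0]))<.004;print("back face x",np.median(Q[k,0]),"y",np.percentile(Q[k,1],[0,3,97,100]),"z",np.percentile(Q[k,2],[0,3,97,100]))
```

```text
top 361 origin [529.81639312   2.44702043] yaw -0.6349010071158199 rms mm 0.002844745554917785 2.844691687452152 xmin 0.4887705090583117
  straight y by x: [(np.float64(0.49), np.float64(-112.19)), (np.float64(0.5), np.float64(-112.25)), (np.float64(0.51), np.float64(-112.32)), (np.float64(0.52), np.float64(-112.38))]
scene 184 origin [532.28623538   3.6284765 ] yaw -0.6074651049432498 rms mm 0.0028847051172214903 2.88466875975521 xmin 0.4898570978441996
  straight y by x: [(np.float64(0.49), np.float64(-111.01)), (np.float64(0.5), np.float64(-110.88)), (np.float64(0.51), np.float64(-111.67)), (np.float64(0.52), np.float64(-110.8))]
blue 125 [ 0.42643397 -0.11640224  0.1012511 ] [[ 0.42256029 -0.1310157   0.08518133]
 [ 0.43970748 -0.09595333  0.11810041]]
back face x 0.4248917935256505 y [-0.13113105 -0.13071416 -0.09600486 -0.09517299] z [0.08394779 0.08522102 0.11646858 0.1201311 ]
```

```bash
python3 -m crank '[[[0,0,0.6],[-0.6,0.08,0],1],[[0,0,0],[-0.8,0,0],1],[[0,0,0],[-0.8,0,0],1],[[0,0,0],[-0.6,0,0],1],[[0,0,0],[0,0,0],1],[[0,0,0],[0,0,0],1]]'
python3 -m crank '[[[0,0,0],[-0.2,0,0],1],[[0,0,0],[-0.2,0,0],1],[[0,0,0],[-0.2,0,0],1],[[0,0,0],[-0.2,0,0],1],[[0,0,0],[-0.2,0,0],1],[[0,0,0],[0,0,0],1]]'
python3 - <<'E'
from plant import r
from h import *
go(r.get_state(),[.49,-.1116,.1592],179.4)
E
```

```text
time_s: 6.0
tcp_pos: [0.4666, -0.1114, 0.1589]
eef_rot: [-180.0, -0.1, 179.4]
contact_force: [-0.0, 0.1, -1.9]
gripper_width: 0.0256
gripper_force: 20.0
time_s: 6.6
tcp_pos: [0.477, -0.1114, 0.1593]
eef_rot: [-180.0, 0.0, 179.4]
contact_force: [0.1, 0.0, -3.5]
gripper_width: 0.0256
gripper_force: 20.0
pos [ 477.  -111.4  159.3] rot [-1.8000e+02  1.0000e-02  1.7943e+02] F [ 0.1  0.  -3.5] M [ 0.02  0.03 -0.04] w 25.6 gf 20.0 t 6.6
turn deg [-0.    0.01  0.03] shift cm now-axes [-1.3  -0.    0.01] target-axes [-1.3  -0.    0.01]
```

```bash
python3 -m crank '[[[0,0,0],[-0.2,0,0],1],[[0,0,0],[-0.2,0,0],1],[[0,0,0],[-0.2,0,0],1],[[0,0,0],[-0.2,0,0],1],[[0,0,0],[0,0,0],1]]'
python3 - <<'E'
from plant import r
from h import *
go(r.get_state(),[.49,-.1116,.1592],179.4)
E
python3 -m crank '[[[0,0,0],[-0.2,0,0],1],[[0,0,0],[-0.2,0,0],1],[[0,0,0],[-0.2,0,0],1],[[0,0,0],[0,0,0],1]]'
python3 - <<'E'
from plant import r
from h import *
go(r.get_state(),[.516,-.1116,.1592],179.4)
E
```

```text
time_s: 7.1
tcp_pos: [0.485, -0.1116, 0.1593]
eef_rot: [-180.0, 0.0, 179.4]
contact_force: [-0.4, 0.9, -2.8]
gripper_width: 0.0258
gripper_force: 20.0
pos [ 485.  -111.6  159.3] rot [-1.8000e+02  1.0000e-02  1.7942e+02] F [-0.4  0.9 -2.8] M [ 0.   -0.   -0.01] w 25.8 gf 20.0 t 7.1
turn deg [-0.    0.01  0.02] shift cm now-axes [-0.5   0.    0.01] target-axes [-0.5   0.    0.01]
time_s: 7.5
tcp_pos: [0.491, -0.1116, 0.1593]
eef_rot: [-180.0, 0.0, 179.4]
contact_force: [-0.5, -0.3, -2.9]
gripper_width: 0.026
gripper_force: 20.0
pos [ 491.  -111.6  159.3] rot [-1.8000e+02  1.0000e-02  1.7942e+02] F [-0.5 -0.3 -2.9] M [-0.02 -0.02 -0.03] w 26.0 gf 20.0 t 7.5
turn deg [-0.    0.01  0.02] shift cm now-axes [-2.5   0.03  0.01] target-axes [-2.5   0.03  0.01]
```

```bash
python3 -m crank '[[[0,0,0],[-0.3,0,0],1],[[0,0,0],[-0.3,0,0],1],[[0,0,0],[-0.3,0,0],1],[[0,0,0],[-0.3,0,0],1],[[0,0,0],[-0.3,0,0],1],[[0,0,0],[0,0,0],1]]' | grep -E 'pos|force'
python3 -m crank '[[[0,0,0],[0,0.05,0],1],[[0,0,0],[0,0,0],1]]' | grep -E 'pos|contact'
python3 -m crank '[[[0,0,0],[0,0.03,0],1],[[0,0,0],[0,0,0],1]]'| grep -E 'pos|contact'
python3 -m crank '[[[0,0,0],[0,0.03,0],1],[[0,0,0],[0,0,0],1]]'| grep -E 'pos|contact'
```

```text
tcp_pos: [0.5062, -0.1118, 0.1592]
contact_force: [-0.1, -0.6, -2.5]
gripper_force: 20.0
tcp_pos: [0.5055, -0.1112, 0.1592]
contact_force: [-0.3, -0.1, -3.9]
tcp_pos: [0.5056, -0.1109, 0.1593]
contact_force: [0.8, -0.4, -3.1]
tcp_pos: [0.5057, -0.1106, 0.1593]
contact_force: [-0.2, -0.1, -3.1]
```

```bash
for i in 1; do python3 -m crank '[[[0,0,0],[0,0.03,0],1],[[0,0,0],[0,0,0],1]]' | grep -E 'pos|contact'; done
python3 -m crank '[[[0,0,0],[0,0.03,0],1],[[0,0,0],[0,0,0],1]]'| grep -E 'pos|contact'
python3 -c "
from plant import r
print(r.get_state()['moment'],r.get_state()['contact_force'])"
```

```text
tcp_pos: [0.5057, -0.1103, 0.1593]
contact_force: [0.6, -0.3, -3.0]
tcp_pos: [0.5057, -0.1101, 0.1592]
contact_force: [0.5, 0.5, -2.1]
[0.0025865  0.00175518 0.00450406] [ 0.51152047  0.53649672 -2.12156693]
```

```bash
python3 -m crank '[[[0,0,0],[0,0.03,0],1],[[0,0,0],[0,0,0],1]]' | grep -E 'pos|contact'
python3 -m crank '[[[0,0,0],[0,0.03,0],1],[[0,0,0],[0,0,0],1]]'| grep -E 'pos|contact'
python3 -m crank '[[[0,0,0],[0,0.02,0],1],[[0,0,0],[0,0,0],1]]'| grep -E 'pos|contact'
```

```text
tcp_pos: [0.5057, -0.1098, 0.1593]
contact_force: [-0.5, 0.2, -2.7]
tcp_pos: [0.5057, -0.1097, 0.1593]
contact_force: [0.4, -2.9, -2.6]
tcp_pos: [0.5057, -0.1096, 0.1593]
contact_force: [1.2, -5.2, -3.2]
```

```bash
python3 -m crank '[[[0,0,0],[0,-0.14,0],1],[[0,0,0],[-0.4,0,0],1],[[0,0,0],[-0.4,0,0],1],[[0,0,0],[-0.4,0,0],1],[[0,0,0],[-0.4,0,0],1],[[0,0,0],[-0.4,0,0],1],[[0,0,0],[-0.3,0,0],1],[[0,0,0],[0,0,0],1]]' | grep -E 'pos|cont|rot'
python3 -c "
from plant import r
from h import *
go(r.get_state(),[.530,-.111,.1592],179.4)"
```

```text
tcp_pos: [0.5291, -0.1109, 0.1591]
eef_rot: [-180.0, -0.0, 179.4]
contact_force: [-0.1, -0.6, -3.2]
pos [ 529.1 -110.9  159.1] rot [-180.     -0.    179.43] F [-0.1 -0.6 -3.2] M [-0.02 -0.    0.  ] w 25.7 gf 20.0 t 10.5
turn deg [-0.   -0.    0.03] shift cm now-axes [-0.09 -0.01 -0.01] target-axes [-0.09 -0.01 -0.01]
```

```bash
cat >> h.py <<'E'
O=np.array([.5308,.0040]);Y0=-0.6
def arc():
    from plant import r
    st=r.get_state();d=st["tcp_pos"][:2]-O;th=np.degrees(np.arctan2(d[0],-d[1]))-Y0
    w=(st["eef_rot"][2]-179.4+180)%360-180
    e=d/np.hypot(*d);tg=np.array([-e[1],e[0]]);F=st["contact_force"]
    print("th %.2f turned %.2f r %.2f z %.1f | Frad %.1f Ftan %.1f Fz %.1f Mz %.2f M %s t %.1f"%(th,w,np.hypot(*d)*1000,st["tcp_pos"][2]*1000,F[:2]@e,F[:2]@tg,F[2],st["moment"][2],st["moment"].round(2),st["time_s"]))
E
python3 -m crank '[[[0,0,-2],[-0.4,0.007,0],1],[[0,0,-2],[-0.4,0.007,0],1],[[0,0,0],[0,0,0],1]]' >/dev/null; python3 -c "from h import *;arc()"
python3 -m crank '[[[0,0,-2],[-0.4,0.007,0],1],[[0,0,-2],[-0.4,0.007,0],1],[[0,0,0],[0,0,0],1]]' >/dev/null; python3 -c "from h import *;arc()"
python3 -m crank '[[[0,0,-2],[-0.4,0.007,0],1],[[0,0,-2],[-0.4,0.007,0],1],[[0,0,0],[0,0,0],1]]' >/dev/null; python3 -c "from h import *;arc()"
```

```text
th 3.68 turned 4.05 r 114.84 z 159.2 | Frad -0.5 Ftan 0.5 Fz -3.3 Mz 0.00 M [-0.04  0.    0.  ] t 10.8
th 7.60 turned 8.00 r 114.77 z 159.2 | Frad -0.5 Ftan 0.4 Fz -3.1 Mz 0.01 M [-0.02  0.05  0.01] t 11.1
th 11.55 turned 11.96 r 114.67 z 159.2 | Frad -0.6 Ftan -0.2 Fz -3.1 Mz -0.03 M [ 0.    0.06 -0.03] t 11.4
```

```bash
python3 -m crank '[[[0,0,-2],[-0.41,0.005,0],1],[[0,0,-2],[-0.41,0.005,0],1],[[0,0,0],[0,0,0],1]]' >/dev/null; python3 -c "from h import *;arc()"
python3 -m crank '[[[0,0,-2],[-0.41,0.004,0],1],[[0,0,-2],[-0.41,0.004,0],1],[[0,0,0],[0,0,0],1]]' >/dev/null; python3 -c "from h import *;arc()"
python3 -m crank '[[[0,0,-2],[-0.41,0.004,0],1],[[0,0,-2],[-0.41,0.004,0],1],[[0,0,0],[0,0,0],1]]' >/dev/null; python3 -c "from h import *;arc()"
echo probe; python3 -m crank '[[[0,0,0],[0,0.04,0],1],[[0,0,0],[0,0,0],1]]' >/dev/null; python3 -c "from h import *;arc()"
python3 -m crank '[[[0,0,0],[0,-0.08,0],1],[[0,0,0],[0,0,0],1]]' >/dev/null; python3 -c "from h import *;arc()"
```

```text
th 15.60 turned 15.95 r 114.64 z 159.2 | Frad 0.8 Ftan -0.0 Fz -2.3 Mz -0.00 M [-0.02  0.03 -0.  ] t 11.7
th 19.69 turned 19.93 r 114.65 z 159.2 | Frad 0.4 Ftan -0.8 Fz -3.5 Mz -0.03 M [-0.14 -0.08 -0.03] t 12.0
th 23.80 turned 23.93 r 114.80 z 159.3 | Frad 0.8 Ftan 1.3 Fz -2.6 Mz -0.02 M [-0.31 -0.47 -0.02] t 12.3
probe
th 23.78 turned 23.93 r 114.68 z 159.3 | Frad 4.0 Ftan 1.4 Fz -5.7 Mz 0.01 M [-1.46 -1.12  0.01] t 12.5
th 23.66 turned 23.98 r 114.88 z 159.2 | Frad -0.2 Ftan 0.7 Fz -2.2 Mz -0.01 M [-0.23  0.01 -0.01] t 12.7
```

```bash
python3 -m crank '[[[0,0,0],[0,-0.04,0],1],[[0,0,0],[0,0,0],1]]' >/dev/null; python3 -c "from h import *;arc()"
python3 -m crank '[[[0,0,0],[0,-0.03,0],1],[[0,0,0],[0,0,0],1]]' >/dev/null; python3 -c "from h import *;arc()"
python3 -m crank '[[[0,0,0],[0,-0.03,0],1],[[0,0,0],[0,0,0],1]]' >/dev/null; python3 -c "from h import *;arc()"
python3 -m crank '[[[0,0,0],[0,-0.03,0],1],[[0,0,0],[0,0,0],1]]' >/dev/null; python3 -c "from h import *;arc()"
```

```text
th 23.77 turned 24.01 r 115.33 z 159.2 | Frad -0.1 Ftan -0.0 Fz -3.2 Mz 0.00 M [0.05 0.03 0.  ] t 12.9
th 23.82 turned 24.02 r 115.76 z 159.2 | Frad -1.1 Ftan 0.2 Fz -2.9 Mz 0.01 M [ 0.03 -0.02  0.01] t 13.1
th 23.82 turned 24.02 r 116.07 z 159.2 | Frad -0.6 Ftan -0.7 Fz -2.3 Mz -0.02 M [ 0.12  0.06 -0.02] t 13.3
th 23.80 turned 24.02 r 116.24 z 159.2 | Frad -1.6 Ftan 0.6 Fz -2.6 Mz -0.01 M [ 0.69  0.29 -0.01] t 13.5
```

```bash
sed -i 's/\[.5308,.0040\]/[.5320,.0040]/' h.py
python3 -m crank '[[[0,0,0],[0,0.075,0],1],[[0,0,0],[0,0,0],1]]' >/dev/null; python3 -c "from h import *;arc()"
python3 -m crank '[[[0,0,-2],[-0.402,0.007,0],1],[[0,0,-2],[-0.402,0.007,0],1],[[0,0,-2],[-0.402,0.007,0],1],[[0,0,0],[0,0,0],1]]' >/dev/null; python3 -c "from h import *;arc()"
python3 -m crank '[[[0,0,-2],[-0.402,0.007,0],1],[[0,0,-2],[-0.402,0.007,0],1],[[0,0,-2],[-0.402,0.007,0],1],[[0,0,0],[0,0,0],1]]' >/dev/null; python3 -c "from h import *;arc()"
```

```text
th 23.29 turned 24.03 r 115.27 z 159.3 | Frad 0.6 Ftan -0.7 Fz -2.9 Mz -0.02 M [ 0.06  0.04 -0.02] t 13.7
th 29.49 turned 30.07 r 115.21 z 159.3 | Frad 0.1 Ftan -0.5 Fz -2.5 Mz 0.02 M [0.02 0.03 0.02] t 14.1
th 35.39 turned 36.01 r 114.99 z 159.2 | Frad 0.0 Ftan 0.6 Fz -2.7 Mz -0.01 M [ 0.01  0.05 -0.01] t 14.5
```

```bash
python3 -m crank '[[[0,0,-2],[-0.404,0.004,0],1],[[0,0,-2],[-0.404,0.004,0],1],[[0,0,-2],[-0.404,0.004,0],1],[[0,0,0],[0,0,0],1]]' >/dev/null; python3 -c "from h import *;arc()"
python3 -m crank '[[[0,0,-2],[-0.404,0.004,0],1],[[0,0,-2],[-0.404,0.004,0],1],[[0,0,-2],[-0.404,0.004,0],1],[[0,0,0],[0,0,0],1]]' >/dev/null; python3 -c "from h import *;arc()"
echo probe; python3 -m crank '[[[0,0,0],[0,0.04,0],1],[[0,0,0],[0,0,0],1]]' >/dev/null; python3 -c "from h import *;arc()"
python3 -m crank '[[[0,0,0],[0,0.02,0],1],[[0,0,0],[0,0,0],1]]' >/dev/null; python3 -c "from h import *;arc()"
python3 -m crank '[[[0,0,0],[0,-0.10,0],1],[[0,0,0],[0,0,0],1]]' >/dev/null; python3 -c "from h import *;arc()"
python3 -m crank '[[[0,0,0],[0,-0.02,0],1],[[0,0,0],[0,0,0],1]]' >/dev/null; python3 -c "from h import *;arc()"
```

```text
th 41.37 turned 41.98 r 114.85 z 159.2 | Frad -0.1 Ftan 0.9 Fz -3.0 Mz 0.01 M [0.08 0.05 0.01] t 14.9
th 47.37 turned 47.95 r 114.72 z 159.2 | Frad 0.8 Ftan -0.1 Fz -2.6 Mz 0.01 M [0.03 0.08 0.01] t 15.3
probe
th 47.31 turned 47.94 r 114.62 z 159.3 | Frad 2.4 Ftan 0.9 Fz -4.7 Mz -0.03 M [-0.39 -0.68 -0.03] t 15.5
th 47.31 turned 47.99 r 114.57 z 159.3 | Frad 3.9 Ftan -0.1 Fz -5.5 Mz 0.02 M [-1.12 -1.09  0.02] t 15.7
th 47.28 turned 48.01 r 114.84 z 159.2 | Frad -0.5 Ftan 0.3 Fz -2.4 Mz -0.04 M [ 0.04  0.11 -0.04] t 15.9
th 47.36 turned 48.02 r 115.18 z 159.2 | Frad 0.2 Ftan -0.7 Fz -3.7 Mz -0.01 M [ 0.04 -0.01 -0.01] t 16.1
```

```bash
python3 -m crank '[[[0,0,-2],[-0.404,0.003,0],1],[[0,0,-2],[-0.404,0.003,0],1],[[0,0,-2],[-0.404,0.003,0],1],[[0,0,0],[0,0,0],1]]' >/dev/null; python3 -c "from h import *;arc()"
python3 -m crank '[[[0,0,-2],[-0.404,0.003,0],1],[[0,0,-2],[-0.404,0.003,0],1],[[0,0,-2],[-0.404,0.003,0],1],[[0,0,0],[0,0,0],1]]' >/dev/null; python3 -c "from h import *;arc()"
python3 -m crank '[[[0,0,-2],[-0.404,0.003,0],1],[[0,0,-2],[-0.404,0.003,0],1],[[0,0,0],[0,0,0],1],[[0,0,0],[0,0,0],1]]' >/dev/null
python3 - <<'E'
from h import *
from plant import r
arc()
a=[]
for n,p in(("scene",[.63,-.03,.15]),("top",[.68,-.04,.15])):
    c=r.capture(n);np.savez(f"pics/{n}2.npz",**c);K=c["intrinsics"];T=np.linalg.inv(c["world_from_camera"])
    q=T[:3,:3]@np.array(p)+T[:3,3];u,v=((K@q)[:2]/q[2]).round().astype(int);u0=max(u-50,0);v0=max(v-50,0);print(n,u0,v0)
    a.append(cv2.resize(c["color"][v0:v0+100,u0:u0+100,::-1],(400,400),interpolation=cv2.INTER_CUBIC))
cv2.imwrite("pics/f.png",np.hstack(a))
E
```

```text
th 53.62 turned 54.07 r 115.30 z 159.2 | Frad -1.0 Ftan -0.6 Fz -3.5 Mz -0.01 M [ 0.04  0.05 -0.01] t 16.5
th 59.54 turned 60.02 r 115.30 z 159.2 | Frad -0.6 Ftan -0.3 Fz -3.1 Mz 0.03 M [0.04 0.03 0.03] t 16.9
th 63.41 turned 63.97 r 115.26 z 159.2 | Frad -0.0 Ftan 0.1 Fz -1.9 Mz -0.03 M [-0.01  0.1  -0.03] t 17.3
scene 318 120
top 289 78
```

View pics/f.png

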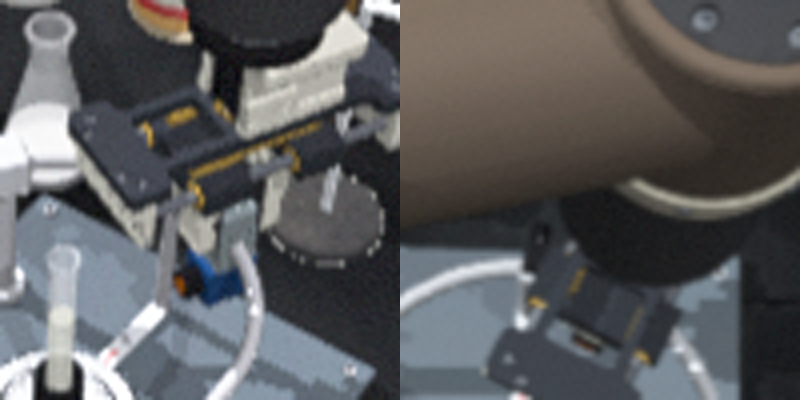

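The carriage is on the rod with the barrel towards the tube (left crop (185,283)). The stop arm is at (165,270), and the stand behind the gripper is still clear at (335,190). I'll continue with care.

```bash
python3 -m crank '[[[0,0,-2],[-0.404,0.003,0],1],[[0,0,-2],[-0.404,0.003,0],1],[[0,0,0],[0,0,0],1]]' >/dev/null; python3 -c "from h import *;arc()"
python3 -m crank '[[[0,0,-1],[-0.202,0.002,0],1],[[0,0,-1],[-0.202,0.002,0],1],[[0,0,0],[0,0,0],1]]' >/dev/null; python3 -c "from h import *;arc()"
python3 -m crank '[[[0,0,-1],[-0.202,0.002,0],1],[[0,0,-1],[-0.202,0.002,0],1],[[0,0,0],[0,0,0],1]]' >/dev/null; python3 -c "from h import *;arc()"
python3 -m crank '[[[0,0,-0.5],[-0.101,0.001,0],1],[[0,0,-0.5],[-0.101,0.001,0],1],[[0,0,0],[0,0,0],1]]' >/dev/null; python3 -c "from h import *;arc()"
```

```text
th 67.74 turned 68.15 r 115.46 z 159.3 | Frad -0.5 Ftan 0.0 Fz -3.1 Mz -0.02 M [ 0.01  0.03 -0.02] t 17.7
th 69.61 turned 70.08 r 115.31 z 159.2 | Frad 0.5 Ftan -0.0 Fz -2.5 Mz 0.06 M [0.03 0.11 0.06] t 18.0
th 71.60 turned 72.08 r 115.30 z 159.3 | Frad 0.5 Ftan 0.4 Fz -2.9 Mz 0.03 M [0.02 0.1  0.03] t 18.3
th 72.52 turned 73.05 r 115.25 z 159.3 | Frad 1.1 Ftan -0.7 Fz -2.0 Mz -0.04 M [ 0.02  0.06 -0.04] t 18.6
```

```bash
S='>/dev/null'
python3 -m crank '[[[0,0,-0.5],[-0.101,0.001,0],1],[[0,0,-0.5],[-0.101,0.001,0],1],[[0,0,0],[0,0,0],1]]' >/dev/null; python3 -c "from h import *;arc()"
python3 -m crank '[[[0,0,-0.25],[-0.05,0,0],1],[[0,0,-0.25],[-0.05,0,0],1],[[0,0,0],[0,0,0],1]]' >/dev/null; python3 -c "from h import *;arc()"
python3 -m crank '[[[0,0,-0.25],[-0.05,0,0],1],[[0,0,0],[0,0,0],1]]' >/dev/null; python3 -c "from h import *;arc()"
python3 -m crank '[[[0,0,-0.25],[-0.05,0,0],1],[[0,0,0],[0,0,0],1]]' >/dev/null; python3 -c "from h import *;arc()"
python3 -m crank '[[[0,0,-0.25],[-0.05,0,0],1],[[0,0,0],[0,0,0],1]]' >/dev/null; python3 -c "from h import *;arc()"
```

```text
th 73.54 turned 74.06 r 115.21 z 159.3 | Frad 0.2 Ftan 0.4 Fz -2.9 Mz -0.03 M [ 0.01  0.11 -0.03] t 18.9
th 74.00 turned 74.54 r 115.23 z 159.3 | Frad -0.6 Ftan 0.4 Fz -2.9 Mz -0.03 M [ 0.03  0.07 -0.03] t 19.2
th 74.25 turned 74.79 r 115.24 z 159.3 | Frad -0.3 Ftan 0.6 Fz -2.2 Mz 0.01 M [0.02 0.02 0.01] t 19.4
th 74.48 turned 75.04 r 115.21 z 159.3 | Frad 0.6 Ftan -0.0 Fz -3.7 Mz 0.02 M [0.   0.06 0.02] t 19.6
th 74.76 turned 75.29 r 115.23 z 159.3 | Frad 0.1 Ftan 1.3 Fz -2.7 Mz 0.02 M [0.07 0.03 0.02] t 19.8
```

```bash
cat >> h.py <<'E'
def guard():
    import sys
    from plant import r
    arc();st=r.get_state();d=st["tcp_pos"][:2]-O;e=d/np.hypot(*d)
    F=st["contact_force"][:2];sys.exit(int(F@[-e[1],e[0]]<-1.8 or abs(F@e)>4 or abs(st["moment"]).max()>.4))
E
G="python3 -c 'from h import *;guard()'"
C() { eval "$G"; }
C && python3 -m crank '[[[0,0,-0.25],[-0.05,0,0],1],[[0,0,0],[0,0,0],1]]' >/dev/null && C && python3 -m crank '[[[0,0,-0.25],[-0.05,0,0],1],[[0,0,0],[0,0,0],1]]' >/dev/null && C && python3 -m crank '[[[0,0,-0.25],[-0.05,0,0],1],[[0,0,0],[0,0,0],1]]' >/dev/null && C && python3 -m crank '[[[0,0,-0.25],[-0.05,0,0],1],[[0,0,0],[0,0,0],1]]' >/dev/null && C && python3 -m crank '[[[0,0,-0.25],[-0.05,0,0],1],[[0,0,0],[0,0,0],1]]' >/dev/null && C && python3 -m crank '[[[0,0,-0.25],[-0.05,0,0],1],[[0,0,0],[0,0,0],1]]' >/dev/null && C && python3 -m crank '[[[0,0,-0.25],[-0.05,0,0],1],[[0,0,0],[0,0,0],1]]' >/dev/null && C && python3 -m crank '[[[0,0,-0.25],[-0.05,0,0],1],[[0,0,0],[0,0,0],1]]' >/dev/null && C
```

```text
th 74.76 turned 75.29 r 115.23 z 159.3 | Frad 0.1 Ftan 1.3 Fz -2.7 Mz 0.02 M [0.07 0.03 0.02] t 19.8
th 75.00 turned 75.54 r 115.20 z 159.3 | Frad 0.9 Ftan -0.1 Fz -3.1 Mz -0.02 M [-0.02  0.07 -0.02] t 20.0
th 75.23 turned 75.79 r 115.19 z 159.3 | Frad -0.1 Ftan 0.5 Fz -2.2 Mz -0.03 M [ 0.05  0.06 -0.03] t 20.2
th 75.47 turned 76.04 r 115.17 z 159.3 | Frad -0.4 Ftan 0.2 Fz -4.0 Mz -0.02 M [-0.02  0.01 -0.02] t 20.4
th 75.73 turned 76.29 r 115.19 z 159.3 | Frad 0.8 Ftan -0.1 Fz -2.9 Mz -0.01 M [-0.02  0.08 -0.01] t 20.6
th 75.98 turned 76.54 r 115.18 z 159.3 | Frad -0.5 Ftan 0.2 Fz -3.4 Mz 0.01 M [-0.08  0.04  0.01] t 20.8
th 76.25 turned 76.79 r 115.21 z 159.3 | Frad -0.6 Ftan -0.2 Fz -2.1 Mz 0.01 M [-0.07  0.09  0.01] t 21.0
th 76.48 turned 77.04 r 115.19 z 159.3 | Frad 0.0 Ftan -0.3 Fz -3.1 Mz 0.01 M [-0.11  0.15  0.01] t 21.2
th 76.63 turned 77.28 r 115.17 z 159.2 | Frad 0.7 Ftan -1.4 Fz -2.9 Mz 0.00 M [-0.33  0.07  0.  ] t 21.4
```

```bash
python3 -m crank '[[[0,0,0],[-0.02,0,0],1],[[0,0,0],[0,0,0],1],[[0,0,0],[0,0,0],1]]' >/dev/null; python3 -c "from h import *;arc()"
python3 -m crank '[[[0,0,0],[-0.02,0,0],1],[[0,0,0],[0,0,0],1],[[0,0,0],[0,0,0],1]]' >/dev/null; python3 -c "from h import *;arc()"
```

```text
th 76.68 turned 77.27 r 115.16 z 159.2 | Frad 0.2 Ftan -3.5 Fz -2.7 Mz -0.07 M [-1.01  0.08 -0.07] t 21.7
th 76.69 turned 77.26 r 115.16 z 159.3 | Frad 1.4 Ftan -5.4 Fz -3.3 Mz -0.03 M [-1.88  0.03 -0.03] t 22.0
```

```bash
python3 -m crank '[[[0,0,0],[0,0,0.05],1],[[0,0,0],[0,0,0],1]]' >/dev/null; python3 -c "from h import *;arc()"
python3 -m crank '[[[0,0,0],[0,0,0.03],1],[[0,0,0],[0,0,0],1]]' >/dev/null; python3 -c "from h import *;arc()"
python3 -m crank '[[[0,0,0],[0,0,0.02],1],[[0,0,0],[0,0,0],1]]' >/dev/null; python3 -c "from h import *;arc()"
```

```text
th 76.68 turned 77.27 r 115.19 z 159.0 | Frad 0.6 Ftan -5.0 Fz -0.3 Mz 0.02 M [-1.8   0.35  0.02] t 22.2
th 76.69 turned 77.27 r 115.21 z 158.9 | Frad -0.4 Ftan -4.5 Fz 0.2 Mz -0.06 M [-1.79  0.49 -0.06] t 22.4
th 76.67 turned 77.27 r 115.23 z 158.7 | Frad -0.3 Ftan -4.6 Fz -0.9 Mz -0.02 M [-1.86  0.47 -0.02] t 22.6
```

```bash
python3 -m crank '[[[0,0,0],[0,0,0.04],1],[[0,0,0],[0,0,0],1]]' >/dev/null; python3 -c "from h import *;arc()"
python3 -m crank '[[[0,0,0],[0,0,0],0.38],[[0,0,0],[0,0,0],0.34],[[0,0,0],[0,0,0],0.28],[[0,0,0],[0,0,0],0.2],[[0,0,0],[0,0,0],0.1],[[0,0,0],[0,0,0],0.1],[[0,0,0],[0,0,0],0.1]]'; python3 -c "from h import *;arc()"
```

```text
th 76.68 turned 77.28 r 115.29 z 158.5 | Frad 0.2 Ftan -5.3 Fz 0.4 Mz -0.02 M [-1.79  0.55 -0.02] t 22.8
time_s: 23.5
tcp_pos: [0.6439, -0.0232, 0.1579]
eef_rot: [-180.0, 0.0, -103.3]
contact_force: [0.5, -0.5, -0.1]
gripper_width: 0.0391
gripper_force: 0.0
th 76.92 turned 77.28 r 115.18 z 157.9 | Frad 0.6 Ftan -0.4 Fz -0.1 Mz 0.01 M [0.06 0.07 0.01] t 23.5
```

```bash
python3 -m crank '[[[0,0,0],[0,0,-0.5],0.1],[[0,0,0],[0,0,-1],0.1],[[0,0,0],[0,0,-1.5],0.1],[[0,0,0],[0,0,-2],0.1],[[0,0,0],[0,0,-2],0.1],[[0,0,0],[0,0,-2],0.1],[[0,0,0],[0,0,0],0.1]]'|grep -E 'pos|cont'
python3 -m crank '[[[0,0,0],[0,2,0],0.1],[[0,0,0],[0,3,0],0.1],[[0,0,0],[0,3.5,0],0.1],[[0,0,0],[0,3.5,0],0.1],[[0,0,0],[0,3.5,0],0.1],[[0,0,0],[0,3,0],0.1],[[0,0,0],[0,0,0],0.1]]'|grep -E 'pos|cont'
python3 - <<'E'
from h import *
from plant import r
a=[]
for n,p in(("scene",[.63,-.03,.15]),("top",[.62,-.02,.13])):
    c=r.capture(n);np.savez(f"pics/{n}3.npz",**c);K=c["intrinsics"];T=np.linalg.inv(c["world_from_camera"])
    q=T[:3,:3]@np.array(p)+T[:3,3];u,v=((K@q)[:2]/q[2]).round().astype(int);u0=max(u-40,0);v0=max(v-40,0)
    a.append(cv2.resize(c["color"][v0:v0+80,u0:u0+80,::-1],(400,400),interpolation=cv2.INTER_CUBIC))
cv2.imwrite("pics/g.png",np.hstack(a))
E
```

```text
tcp_pos: [0.6455, -0.0233, 0.2524]
contact_force: [1.3, 0.2, 0.3]
tcp_pos: [0.4609, 0.0195, 0.2487]
contact_force: [0.6, 0.4, 0.8]
```

View pics/g.png

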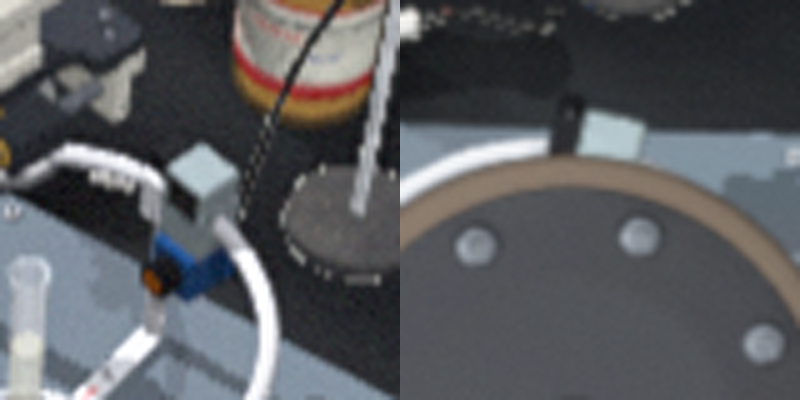

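The carriage sits against the stop with its barrel towards the tube (left crop (160,275)). In the top view the block meets the black stop box at (580,130). A numeric check of the contact and of the stop's place:

Run:
```python
from h import *
np.set_printoptions(suppress=True,linewidth=180)
t0=dict(np.load("pics/top0.npz"));t=dict(np.load("pics/top3.npz"))
for c,n in((t0,"0"),(t,"3")):
    print(n);g=c["color"].mean(2)
    for v in range(139,146): print(v,g[v,314:342].astype(int))
B=O+[-.0022,-.0016]
P=cloud(t).reshape(-1,3);c=t["color"].reshape(-1,3).astype(int)
m=(P[:,2]>.150)&(P[:,2]<.172)&(P[:,0]>.6)&(P[:,0]<.68)&(P[:,1]>-.06)&(P[:,1]<.03)
d=P[m][:,:2]-B;th=np.degrees(np.arctan2(d[:,0],-d[:,1]))+.6;lum=c[m].mean(1)
for n,k in(("box",lum<70),("block",lum>130)): print(n,k.sum(),"th",np.percentile(th[k],[0,5,50,95,100]).round(1),"z",P[m][k,2].mean())
P=cloud(t0).reshape(-1,3);m=(P[:,2]>.150)&(P[:,2]<.172)&(P[:,0]>.6)&(P[:,0]<.68)&(P[:,1]>-.06)&(P[:,1]<.03)
d=P[m][:,:2]-B;th=np.degrees(np.arctan2(d[:,0],-d[:,1]))+.6;print("box before",m.sum(),np.percentile(th,[0,5,50,95,100]).round(1))
```

```text
0
139 [50 50 50 48 51 49 44 44 41 44 42 41 42 45 49 48 49 46 49 47 45 45 45 44 40 41 42 43]
140 [81 81 82 82 80 71 51 42 43 42 42 43 64 77 71 68 67 67 66 65 66 64 62 58 55 52 54 54]
141 [123 129 131 130 126 106  66  46  43  45  42  53  95 118 109 106 106 105 104 101 100  97  96  92  89  90  87  84]
142 [152 159 162 162 159 126  66  42  44  43  44  64 103 127 129 129 129 127 124 117 117 117 118 117 116 117 117 116]
143 [209 213 206 207 197 150  66  41  44  44  47  80 118 136 139 137 137 129 123 121 120 120 118 119 118 119 118 117]
144 [232 227 217 210 192 135  58  38  41  41  49  96 143 163 167 164 158 146 136 134 130 124 119 120 119 119 119 117]
145 [221 216 203 187 176 137  81  59  47  45  56 119 162 171 172 172 172 170 168 163 156 142 140 135 126 120 120 120]
3
139 [ 56  56  56  53  55  55  50  46  48  49  48  52  99 158 190 193 191 192 190 187 188 174 144 128 101  65  53  52]
140 [ 84  82  80  79  84  75  56  47  45  46  47  56 119 172 191 193 194 194 195 194 195 193 191 181 148  89  66  62]
141 [128 128 128 129 131 115  73  50  45  47  47  62 141 190 196 196 194 195 194 194 196 196 194 186 156 116 107 103]
142 [164 168 169 167 169 138  72  47  49  47  50  72 149 196 199 199 197 195 196 196 195 196 194 181 152 136 142 140]
143 [223 226 222 221 215 162  72  49  47  46  49  91 156 196 200 201 198 197 196 196 196 196 193 175 143 137 144 146]
144 [242 237 229 224 208 146  64  46  46  48  58 115 173 195 199 199 199 197 197 197 195 195 192 170 142 145 146 146]
145 [231 223 210 195 175 125  61  52  57  61  70 126 169 176 179 179 182 183 187 192 191 191 186 160 137 144 147 146]
box 37 th [85.7 85.9 88.1 90.4 91.3] z 0.15875756013038927
block 99 th [70.5 71.6 77.8 83.8 84.6] z 0.15896724466934087
box before 53 [84.4 84.8 87.8 91.2 91.2]
```

```bash
python3 -c "
from plant import r
print(r.close_job())"
```

```text
the job is handed in; nothing more can be done
None
```

The job is handed in: the carriage is threaded on the rod with its sensor towards the tube, resting against the stop, and released. I pushed on the stop with only about 5 N and the images show it hasn't moved; the contact pin wasn't visible, so I take it as pressed in because the carriage's front face meets the stop with no visible gap.

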